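# Slide a specimen jar along the fence into its sprung nest

## Task

Without lifting or tipping it, push the low amber jar that stands beside the start of the aluminium fence straight across until it rests against the fence, then slide it along the fence, always touching or nearly touching it, past the sprung steel pin and fully home in the blue nest, with the yellow pad pressed in flush and the pin holding the jar there. Push gently: the jar is glass. Leave the agar dish and the vials where they are.

Things in the scene. Friction and masses are not known exactly. Their poses are not given: they have to be found in the camera images.
- jar: low round amber glass jar with a paper band and a white cap, to be moved: 62.6 mm in diameter (radius 31.3 mm), 48 mm high (glass to 34 mm, cap 59 mm wide above), about 120 g, standing on the worktop in front of the start part of the fence. Origin: centre of its underside; z up. Push the glass low down, with closed fingers.
- fence: aluminium guide fence, 340 mm long, 30 mm high, 14 mm thick, polished and slippery. Origin: at worktop level on the guiding face, at its start end. +x runs along the face, the way the jar must travel; +y points out of the face, towards the robot; a jar touching it has its centre at y = 31.3 mm. A blue nest is clamped on it, unmeasured: the seated jar centre lies at x = 200 to 260 mm.
- detent (a joint): steel spring pin, 12 mm round, in the nest's arm, 17 mm behind the seated jar centre, 8 to 24 mm up, in m: 0 = out, 6 mm into the jar's path; 0.006 as the widest part of the jar passes (about 6 to 13 N of push, 1.5 + 0.9 N/mm spring); 0.001 to 0.003 while it holds a seated jar. The arm, 28 mm high, lies 68 to 98 mm from the fence face (pin end to 104) and reaches 30 mm behind that centre.
- seat (a joint): yellow sprung pad in the nest's end block (28 mm high, across the lane; its clamp knob over the fence 54 mm), in m: 0 = out, 6 mm proud; 0.006 = pressed in flush, a solid stop. Its spring gives only 0.5 to 1.8 N, so the jar held by the pin keeps it in. Find it by feel: first the pin's resistance, a slip, then the pad and the solid stop.
- spare_dish: bystander: closed petri dish with beige agar, 63 mm wide, 13 mm high, away from the fence; origin at the centre of its underside
- white_vial: bystander: vial with a white cap, 23 mm wide, 48 mm high, standing behind the fence; origin at the centre of its underside
- blue_vial: bystander: vial with a blue cap, 23 mm wide, 48 mm high, standing behind the fence; origin at the centre of its underside
Things that resemble listed ones, but are neither listed nor needed, are in the scene too. Several things look just like the jar: the one meant starts farthest from the robot's base.

How it is judged:
On the way, in this order (a step that is already met when the one before it is completed fails the run):
1. the jar rests against the fence near where it started (y of jar in the frame of fence between 0.029 and 0.0345 m and x of jar in the frame of fence between 0.01 and 0.14 m), for 0.1 s.
2. the jar has passed the pin and presses the pad in flush (value of joint seat above 0.0045 m and value of joint detent between 0.0005 and 0.0045 m and y of jar in the frame of fence below 0.0345 m and x of jar in the frame of fence above 0.19 m), for 0.2 s.
At the end, for the whole second after the job is handed in: The jar stands upright and still on the worktop in the nest, within about 3 mm of touching the fence, past the pin, the pin bearing on it (pushed back 0.5 to 4.5 mm), and the yellow pad is pressed in by at least 4 of its 6 mm (value of joint seat above 0.004 m and value of joint detent between 0.0005 and 0.0045 m and y of jar in the frame of fence below 0.0345 m and x of jar in the frame of fence above 0.19 m and height (world z) of jar below 0.003 m and angle between jar's own z axis and vertical below 0.06 rad and linear speed of jar below 0.01 m/s).
It fails at once if the jar is lifted more than 6 mm or tipped more than 0.15 rad (height (world z) of jar above 0.006 m or angle between jar's own z axis and vertical above 0.15 rad).
It fails at once if on its way along the fence (more than 140 mm from the start end) the jar is more than 8 mm off the fence (x of jar in the frame of fence above 0.14 m and y of jar in the frame of fence above 0.0393 m).
It fails at once if the fingers press on the jar with more than 25 N (contact force between the fingers and jar above 25 N).
It fails at once if the agar dish or a vial is moved more than 15 mm (distance of any of spare_dish, white_vial, blue_vial from where it was at the start of the episode above 0.015 m).
It also fails if it takes over 72 s, if anything falls off the work surface, if the arm or the gripper's body presses on something with over 40 N, if the wrist force passes 120 N, or if a joint passes its speed limit or range.

## Robot

A 6-joint arm with a two-finger parallel gripper is mounted at the origin on a cart in front of the work surface, level with it; the furniture and walls round the work are solid. World frame = base frame: x ahead of the robot, y to its left, z up, the work surface at z = 0. Lengths are in m, angles in rad, forces in N, time in s.
With the tool pointing down it reaches from about 0.325 to 1 m from the base axis. Payload 5.1 kg.
Tool frame: the origin (TCP) lies midway between the tips of the shut fingers; the grasp point (between the pads) lies 19 mm behind it; z points along the fingers, y is the direction in which the jaws open and shut (so a half turn about z gives the same grasp; the last joint's range is limited). The gripper opens to 85 mm and grips with 20 to 120 N. Pads are 22 mm wide; open, the fingers measure 114 mm over their backs; the gripper's body (76 mm by 85 mm) begins 54 mm behind the grasp point. The pads swing forward as they close: fully open they stand 13 mm farther back than shut.
Start: joints at [-1.242, 0.124, 1.65, -0, 1.367, -0.083], TCP at [0.26, -0.596, 0.231] pointing down, gripper open.
Joint ranges: [-2.61, 2.61], [-1.02, 2.33], [0.03, 2.71], [-1.35, 4.49], [0.32, 2.68], [-2.91, 2.91]. Speed limits (rad/s): [2.57, 2.57, 3.14, 3.14, 3.14, 3.14].

## Interface

Orientations are given as a 3x3 rotation matrix whose columns are the frame's x, y, z axes.
In Python, from rig import env, inverse_kinematics, viewer gives the robot as it stands. The module is installed in compiled form; this text tells all that it offers. Calls block until the motion is done:
- env.move_pose(position, orientation): joint-space move of the TCP to a pose.
- env.move_linear(position, rotation=None, feed=0.15): straight line of the TCP; rotation=None keeps the orientation; feed is the mean speed in m/s.
- env.move_j(angles): joint-space move.
- env.command_gripper(opening): opening from 0.0 (shut) to 1.0 (fully open); the grip force is fixed at half the most; returns when the fingers have stopped.
- env.wait(seconds).
- inverse_kinematics(position, orientation): joint angles nearest the present ones, or None.
- viewer.snapshot(name): name is "scene" or "top"; returns a dict with "frame" (480x640x3 uint8, red, green, blue), "z_map" (480x640 float32, m along the optical axis (not along the pixel's ray), 0 where there is no reading), "vertical_fov" (degrees; the focal length in pixels is half the picture's height over the tangent of half this angle, whatever the lens; pixels are square), "cx", "cy" (the principal point, pixels), "world_from_camera" (4x4, takes a point from camera to world coordinates). Camera axes: x right, y down, z forward; pixel columns grow to the right and rows downward; lengths in m; the calibration is good to about 2 mm. A picture is of the moment at which its call begins.
A pose or a line that the arm cannot do raises env.IKError and nothing moves.
- env.job_done(): hands the job in, once; it reports no verdict.
Readings, each from a call of its own:
- env.read_time(): time.
- env.read_joint_pos(): joint angles.
- env.read_joint_velocities(): joint speeds.
- env.read_joint_efforts(): joint torques, N m.
- env.read_tool_pos(): TCP position.
- env.read_tcp_rot(): TCP orientation.
- env.read_force(): force on the tool from outside, world axes, zero at the start.
- env.read_moment(): the same for the moment, N m.
- env.read_grip_width(): opening from 0.0 (shut) to 1.0 (fully open).
Only numpy, scipy, OpenCV 4.12 (cv2) and the standard library are available. Lean on these libraries where they do the work, as an engineer would, in place of code of your own. Each camera call takes 0.05 s, during which the arm holds its last target.

## Working session

There is one attempt and no reset: what is moved stays moved. The work goes in short steps, each a Python script; the robot and the scene stay as the last script left them, time stands still between calls to the robot, and variables do not carry over. Pictures are saved under pics/ and viewed, and the job is handed in when it is done.

```bash
mkdir -p pics; ls
cat > h.py <<'E'
import numpy as np, cv2
from rig import env, inverse_kinematics, viewer
def snap(n,tag):
    s=viewer.snapshot(n); cv2.imwrite(f'pics/{tag}.png',s['frame'][:,:,::-1]); np.savez(f'{tag}.npz',**s); return s
def K(s):
    f=240/np.tan(np.radians(float(s['vertical_fov']))/2); return f,float(s['cx']),float(s['cy'])
def ray(s,u,v,z):
    f,cx,cy=K(s); T=s['world_from_camera']; d=T[:3,:3]@np.array([(u-cx)/f,(v-cy)/f,1]); o=T[:3,3]
    return o+d*(z-o[2])/d[2]
def cloud(s):
    f,cx,cy=K(s); z=s['z_map']; v,u=np.mgrid[:480,:640]
    P=np.stack([(u-cx)/f*z,(v-cy)/f*z,z],-1); T=s['world_from_camera']; return P@T[:3,:3].T+T[:3,3]
def proj(s,p):
    f,cx,cy=K(s); T=s['world_from_camera']; q=T[:3,:3].T@(np.asarray(p)-T[:3,3]); return f*q[0]/q[2]+cx,f*q[1]/q[2]+cy
E
python3 - <<'E'
from h import *
for n in('scene','top'):
    s=snap(n,n+'0'); print(n,K(s),s['world_from_camera'].round(3).tolist())
print(env.read_time(),env.read_tool_pos(),env.read_tcp_rot())
E
```

```text
pics
scene (np.float64(463.61867421634594), 319.3051904702285, 237.25752239988145) [[0.809, -0.287, 0.513, 0.067], [-0.588, -0.398, 0.704, -0.587], [0.002, -0.871, -0.491, 0.497], [0.0, 0.0, 0.0, 1.0]]
top (np.float64(589.6749660085766), 312.1081456309324, 241.20177285088187) [[-0.009, -0.987, 0.162, 0.359], [-1.0, 0.011, 0.007, 0.049], [-0.008, -0.162, -0.987, 1.142], [0.0, 0.0, 0.0, 1.0]]
0.1 [ 0.25997493 -0.5951482   0.23016561] [[ 9.16388283e-01  4.00290038e-01 -6.32704790e-04]
 [ 4.00290514e-01 -9.16386536e-01  1.79492878e-03]
 [ 1.38689959e-04 -1.89811743e-03 -9.99998189e-01]]
```

View pics/scene0.png

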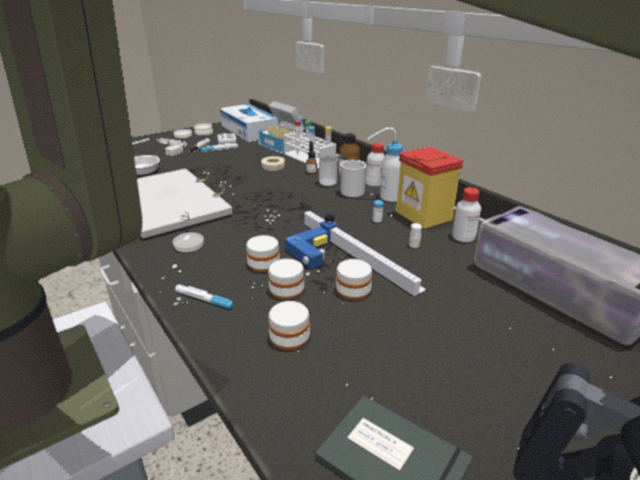

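View pics/top0.png

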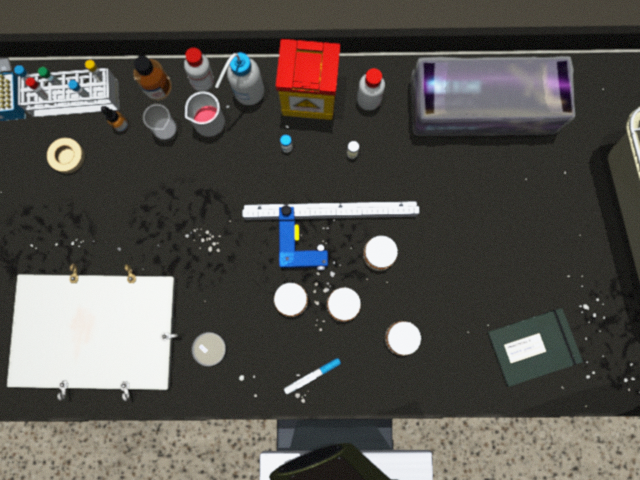

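The jar look-alikes in the top view are at (381,253), (291,299), (344,305) and (403,339). The target should be (381,253), which stands beside the start of the fence (its right-hand end). I'll measure all of them.

```bash
cat > meas.py <<'E'
from h import *
def jars(s,zc=0.048):
    im=s['frame'].astype(int); hsv=cv2.cvtColor(s['frame'],cv2.COLOR_RGB2HSV)
    m=((hsv[...,1]<40)&(hsv[...,2]>170)).astype(np.uint8)
    m=cv2.morphologyEx(m,cv2.MORPH_OPEN,np.ones((5,5)))
    out=[]
    for c in cv2.findContours(m,cv2.RETR_EXTERNAL,cv2.CHAIN_APPROX_NONE)[0]:
        a=cv2.contourArea(c)
        if 400<a<2500:
            (u,v),(d1,d2),_=cv2.fitEllipse(c); 
            if max(d1,d2)/min(d1,d2)<2: out.append((u,v,d1,d2,*ray(s,u,v,zc)[:2]))
    return out
E
python3 - <<'E'
from meas import *
s=dict(np.load('top0.npz')); C=cloud(s)
for j in jars(s): print('top',np.round(j,4), 'dist',np.hypot(*j[4:]), 'z',C[int(j[1]),int(j[0]),2])
s2=dict(np.load('scene0.npz'))
for j in jars(s2): print('scene',np.round(j,4))
# fence
hsv=cv2.cvtColor(s['frame'],cv2.COLOR_RGB2HSV)
m=((hsv[...,1]<70)&(hsv[...,2]>120)); m[:195]=0;m[225:]=0;m[:,:225]=0;m[:,440:]=0
v,u=np.nonzero(m); print('fence px',u.min(),u.max(),v.min(),v.max())
for uu in (250,270,320,360,400,412):
    r=np.nonzero(m[:,uu])[0]; print(uu,r.min(),r.max(),[C[q,uu].round(4).tolist() for q in (r.min()+2,(r.min()+r.max())//2,r.max()-1)])
b=((hsv[...,0]>100)&(hsv[...,0]<125)&(hsv[...,1]>150)); b[:200]=0;b[275:]=0;b[:,:270]=0;b[:,335:]=0
v,u=np.nonzero(b);print('blue',u.min(),u.max(),v.min(),v.max())
y=((hsv[...,0]>20)&(hsv[...,0]<35)&(hsv[...,1]>150)); y[:215]=0;y[275:]=0;y[:,:270]=0;y[:,335:]=0
v,u=np.nonzero(y);print('yel',u.min(),u.max(),v.min(),v.max())
g=s['frame'][185:285,230:440,::-1]; cv2.imwrite('pics/crop0.png',cv2.resize(g,None,fx=3.6,fy=3.6,interpolation=cv2.INTER_CUBIC))
E
```

```text
top [2.724853e+02 4.629984e+02 2.327090e+01 4.083770e+01 1.412000e-01
 1.305000e-01] dist 0.19231492196217823 z -0.002965157672297547
top [2.089361e+02 3.487478e+02 2.869760e+01 3.068180e+01 3.415000e-01
 2.471000e-01] dist 0.4215256542042559 z 0.013060393362005929
top [ 4.039149e+02  3.378258e+02  3.161360e+01  3.247610e+01  3.579000e-01
 -1.096000e-01] dist 0.37427878783591517 z 0.051916525407667224
top [ 3.43719e+02  3.03460e+02  3.12915e+01  3.15413e+01  4.21500e-01
 -7.00000e-04] dist 0.4215500645186754 z 0.044213927593405256
top [2.898861e+02 2.985751e+02 3.120820e+01 3.150360e+01 4.315000e-01
 9.870000e-02] dist 0.44269406283218066 z 0.04484347778984721
top [ 3.809293e+02  2.510413e+02  3.054650e+01  3.103730e+01  5.187000e-01
 -7.220000e-02] dist 0.5236786013800113 z 0.045795012583180306
scene [ 2.265410e+02  4.560863e+02  3.111960e+01  6.008590e+01  1.744000e-01
 -2.720000e-01]
scene [ 1.860652e+02  4.556893e+02  4.437620e+01  5.315990e+01  1.395000e-01
 -2.461000e-01]
scene [ 2.883753e+02  3.136066e+02  2.512620e+01  3.841140e+01  3.586000e-01
 -1.079000e-01]
scene [ 3.542012e+02  2.683955e+02  1.914870e+01  3.292240e+01  5.205000e-01
 -7.010000e-02]
scene [2.850477e+02 2.682389e+02 1.937930e+01 3.309110e+01 4.220000e-01
 1.700000e-03]
fence px 242 419 201 217
250 205 217 [[0.6164, 0.1793, 0.0013], [0.603, 0.1765, 0.0256], [0.593, 0.1763, 0.026]]
270 204 216 [[0.6177, 0.1395, 0.0028], [0.6043, 0.1376, 0.0268], [0.5939, 0.1374, 0.0294]]
320 203 215 [[0.6188, 0.0406, 0.0019], [0.6042, 0.0409, 0.0311], [0.5946, 0.041, 0.0302]]
360 202 215 [[0.6196, -0.0385, 0.0033], [0.6055, -0.0362, 0.0302], [0.594, -0.0361, 0.0291]]
400 202 214 [[0.6177, -0.1168, 0.0075], [0.6053, -0.1136, 0.0276], [0.5952, -0.1131, 0.0286]]
412 201 213 [[0.6201, -0.141, 0.0047], [0.6064, -0.1364, 0.0303], [0.5963, -0.1358, 0.0314]]
blue 279 328 208 267
yel 295 299 224 241
```

View pics/crop0.png

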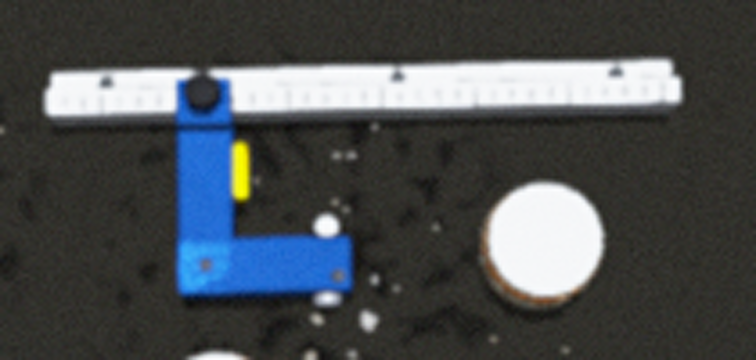

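Run:
```python
from h import *
s=dict(np.load('top0.npz'))
V=cv2.cvtColor(s['frame'],cv2.COLOR_RGB2GRAY).astype(float)
for u in (255,265,310,330,350,370,390,405): print(u,V[208:224,u].astype(int))
def edge(th,z):
    P=[]
    for u in list(range(250,276))+list(range(300,415)):
        col=V[:,u]; r=next(r for r in range(210,225) if col[r]>=th and col[r+1]<th)
        P.append(ray(s,u,r+(col[r]-th)/(col[r]-col[r+1]),z)[:2])
    P=np.array(P); k=np.polyfit(P[:,1],P[:,0],1); print(th,z,'x=',k, 'res',np.std(P[:,0]-np.polyval(k,P[:,1])))
    return k
edge(180,0.03); edge(60,0.0)
print('start end', ray(s,419.3,210,0.03), 'left', ray(s,242.5,213,0.03))
print('block face',ray(s,294.4,235,0.028),'yellow',ray(s,299.2,233,0.017),'pin',ray(s,320.8,247.5,0.02),'arm end',ray(s,327.7,255,0.028),'arm inner', ray(s,310,251,0.028))
```

```text
255 [246 247 247 246 247 247 247 245 214 121  71  58  30  33  44  48]
265 [243 243 245 247 247 247 247 236 172  94  66  44  28  32  44  50]
310 [237 240 233 229 232 231 229 188 107  79  51  25  14  23  31  29]
330 [243 244 239 235 237 241 231 140  84  67  37  22  23  24  26  28]
350 [247 244 240 241 245 246 227 129  83  66  41  32  43  51  48  50]
370 [244 246 246 247 246 235 161  91  67  49  35  39  44  49  43  51]
390 [247 247 247 248 248 233 130  76  64  40  36  35  44  49  43  49]
405 [246 246 246 247 244 215 122  67  59  30  30  48  48  50  49  44]
180 0.03 x= [-0.00912206  0.59327306] res 0.00032679443551595066
60 0.0 x= [-0.00796871  0.59421499] res 0.0002804123280170319
start end [ 0.60036323 -0.15025725  0.03      ] left [0.59827043 0.19041064 0.03      ]
block face [0.55446255 0.09056735 0.028     ] yellow [0.56022897 0.08164923 0.017     ] pin [0.53088663 0.04014175 0.02      ] arm end [0.51505021 0.02722056 0.028     ] arm inner [0.52311881 0.06090956 0.028     ]
```

Check of the choice: the crop shows the target's cap at full-frame (381,251), standing alone in front of the fence's start. It is 0.524 m from the base, and the next farthest jar is at 0.443 m. I'll shut the gripper and move to the stance behind the jar.

```bash
cat >> h.py <<'E'
k=-0.0085; x0=0.5937; ys=-0.150
e=np.array([k,1,0])/np.hypot(k,1); n=np.array([-1,k,0])/np.hypot(k,1)
O=np.array([x0-k*0+k*ys,ys,0])
def W(fx,fy,z): return O+fx*e+fy*n+np.array([0,0,z])
def F(p): d=np.asarray(p)-O; return np.array([d@e,d@n,d[2]])
def Rot(th): # th: tilt of push(-tool y) toward fence; tool x toward fence
    ax=-n*np.cos(th)-e*np.sin(th)   # tool x
    az=np.array([0,0,-1.]); ay=np.cross(az,ax); return np.stack([ax,ay,az],1)
def ff():
    f=env.read_force(); return np.array([f@e,f@n,f[2]])
E
python3 - <<'E'
from h import *
J=F([0.5198,-0.0711,0]); print('jar fence',J.round(4)); R=Rot(0); print(R.round(3))
env.command_gripper(0.0); print(env.read_time())
env.move_pose(W(J[0],J[1]+0.0313+0.030,0.12),R); print(env.read_time(),F(env.read_tool_pos()),ff(),env.read_joint_pos().round(2) if hasattr(env.read_joint_pos(),'round') else env.read_joint_pos())
s=snap('scene','scene1')
E
```

```text
jar fence [0.0795 0.0745 0.    ]
[[ 1.     0.008  0.   ]
 [ 0.008 -1.     0.   ]
 [-0.     0.    -1.   ]]
0.8667
2.925 [0.07893416 0.13544903 0.1203763 ] [-0.64936124  0.05315856 -0.41107441] [-0.27 -0.2   2.16 -0.    1.18  1.29]
```

View pics/scene1.png

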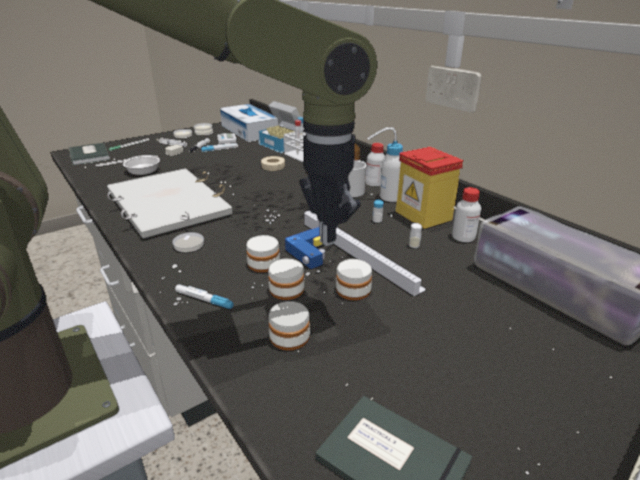

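The arm stands above the jars with its fingers shut, tips at about (327,235), and nothing has been disturbed. Next I'll lower it and push the jar across slowly, watching the force.

Run:
```python
from h import *
J=F([0.5198,-0.0711,0])
env.move_linear(W(J[0],J[1]+0.0613,0.008),feed=0.1); f0=ff(); print(env.read_time(),F(env.read_tool_pos()),f0)
y=J[1]+0.0613
touch=None
yend=0.0313*2+0.004
while y>yend:
    st=0.003 if y>0.088 else 0.001
    y-=st; env.move_linear(W(J[0],y,0.008),feed=0.03)
    f=ff()-f0; p=F(env.read_tool_pos())
    print(round(env.read_time(),2),round(y,4),p.round(4),f.round(2))
    if f[1]>2.5: break
env.wait(0.15); print(ff()-f0)
s=snap('top','top2'); s2=snap('scene','scene2')
from meas import jars
for q in (s,s2): print([np.round(F([*j[4:],0]),4)[:2].tolist() for j in jars(q)])
```

```text
4.2417 [0.07935276 0.13513631 0.00870528] [ 0.21374345 -1.02476297 -0.11353775]
4.49 0.1328 [0.0794 0.1322 0.0086] [0.04 0.87 1.02]
4.74 0.1298 [0.0795 0.1295 0.0081] [-0.09  1.33  0.06]
4.99 0.1268 [0.0795 0.1267 0.008 ] [0.02 1.8  0.65]
5.24 0.1238 [0.0795 0.1236 0.0081] [ 0.79  0.44 -0.28]
5.49 0.1208 [0.0795 0.1206 0.008 ] [0.17 0.92 0.44]
5.74 0.1178 [0.0795 0.1176 0.0081] [-0.16  1.3  -0.4 ]
5.99 0.1148 [0.0795 0.1146 0.008 ] [ 0.65  2.01 -0.9 ]
6.24 0.1118 [0.0795 0.1115 0.0081] [ 0.44 -0.34  0.61]
6.49 0.1088 [0.0795 0.1085 0.0081] [ 0.04  1.24 -0.02]
6.74 0.1058 [0.0795 0.1055 0.0081] [-0.43  0.42 -0.84]
6.99 0.1028 [0.0795 0.1025 0.0081] [-1.2   1.13  0.66]
7.24 0.0998 [0.0795 0.0995 0.0081] [-0.78  0.54  0.64]
7.49 0.0968 [0.0795 0.0965 0.0081] [-0.81  0.51  0.23]
7.74 0.0938 [0.0795 0.0935 0.0081] [-0.85  1.63  0.26]
7.99 0.0908 [0.0795 0.0905 0.0081] [-0.36  1.54  0.53]
8.24 0.0878 [0.0795 0.0875 0.0081] [-0.47  1.41  0.81]
8.49 0.0868 [0.0795 0.0867 0.008 ] [-0.02  1.38 -0.2 ]
8.74 0.0858 [0.0795 0.0858 0.008 ] [-0.07  1.81  0.64]
8.99 0.0848 [0.0795 0.0847 0.008 ] [0.69 1.52 0.56]
9.24 0.0838 [0.0795 0.0837 0.008 ] [ 0.26  1.2  -0.75]
9.49 0.0828 [0.0795 0.0826 0.008 ] [-0.9   1.32 -0.35]
9.74 0.0818 [0.0795 0.0817 0.008 ] [ 0.3  1.8 -0.1]
9.99 0.0808 [0.0795 0.0807 0.008 ] [-0.88  1.03  0.23]
10.24 0.0798 [0.0795 0.0797 0.008 ] [-0.75  1.21 -0.13]
10.49 0.0788 [0.0795 0.0787 0.008 ] [0.64 1.65 0.69]
10.74 0.0778 [0.0795 0.0777 0.008 ] [-0.05  1.2   0.41]
10.99 0.0768 [0.0795 0.0767 0.008 ] [-0.33  0.98  0.33]
11.24 0.0758 [0.0795 0.0757 0.008 ] [-0.46  0.69 -0.14]
11.49 0.0748 [0.0795 0.0747 0.008 ] [ 0.56  1.68 -0.71]
11.74 0.0738 [0.0795 0.0737 0.008 ] [-0.48  1.16  0.44]
11.99 0.0728 [0.0796 0.0731 0.0079] [0.08 4.46 2.62]
[-0.37085204  3.87801003  1.70481514]
[[0.2667, 0.4567], [0.3995, 0.2501], [0.1614, 0.1718], [0.2501, 0.1613]]
[[-0.134, 0.4177], [0.232, 0.4809], [0.4335, 0.4683]]
```

Run:
```python
import cv2,numpy as np
a=cv2.imread('pics/top2.png')[180:300,230:430]; b=cv2.imread('pics/scene2.png')[180:330,230:430]
cv2.imwrite('pics/c2.png',np.vstack([cv2.resize(a,(520,312)),cv2.resize(b,(520,286))[:286]]))
```

```text
(no output)
```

View pics/c2.png

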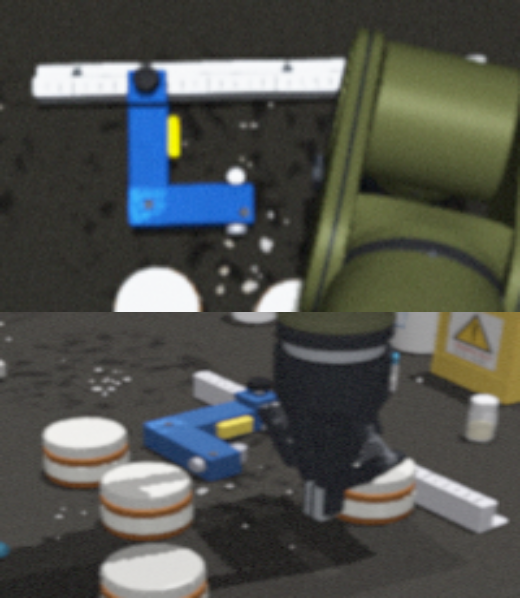

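The jar meets the fence: the force steps to about 4 N at TCP y = 73.1 mm, which fits 62.6 mm plus half a finger. In the lower crop the fingers are at (320,500), beside the jar, which sits upright against the fence. Next I'll back off, go round behind it and check its pose.

Run:
```python
from h import *
from meas import jars
th=np.radians(8)
env.move_linear(W(0.0795,0.090,0.008),feed=0.08)
env.move_linear(W(0.006,0.090,0.008),rotation=Rot(th),feed=0.1)
env.move_linear(W(0.006,0.037,0.008),feed=0.1)
print(env.read_time(),F(env.read_tool_pos()),ff())
s=snap('top','top3'); s2=snap('scene','scene3')
for q in (s,s2): print([(np.round(j[:2]),np.round(F([*j[4:],0]),4)[:2].tolist()) for j in jars(q)])
a=cv2.imread('pics/top3.png')[180:300,230:430]; b=cv2.imread('pics/scene3.png')[180:330,260:460]
cv2.imwrite('pics/c3.png',np.vstack([cv2.resize(a,(520,312)),cv2.resize(b,(520,286))]))
```

```text
14.175 [0.00638349 0.03743868 0.00763526] [0.11525497 0.86593142 0.08759875]
[(array([209., 349.]), [0.3995, 0.2501]), (array([344., 303.]), [0.1507, 0.1721]), (array([290., 299.]), [0.2501, 0.1613])]
[(array([229., 462.]), [-0.1264, 0.4226]), (array([ 91., 312.]), [0.2256, 0.4774]), (array([285., 268.]), [0.1539, 0.1712]), (array([ 69., 256.]), [0.4242, 0.4682])]
```

View pics/c3.png

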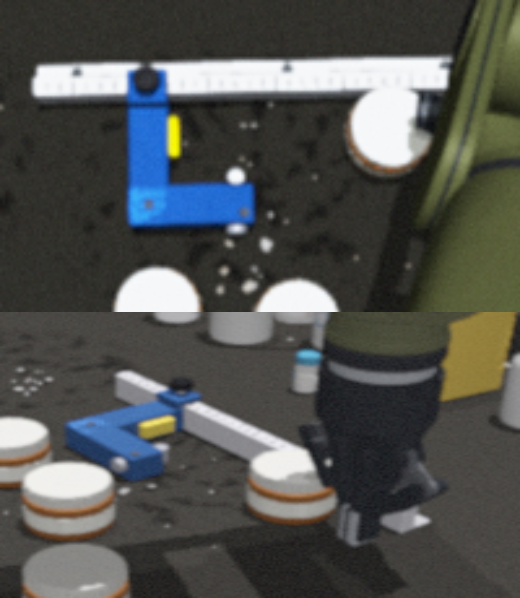

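The jar rests against the fence, cap centre at about crop (388,128), i.e. top px (379,229). The fingers are behind it on the start side. I'll slide it along, quickly until just before the pin and then in 1 mm steps.

Run:
```python
from h import *
s=dict(np.load('top3.npz')); print('jar',F(ray(s,379.2,229.2,0.048)).round(4))
f0=ff(); yc=0.037
import time
x=0.006
for xt,fd in ((0.02,0.06),(0.04,0.03),(0.07,0.04),(0.105,0.04)):
    env.move_linear(W(xt,yc,0.008),feed=fd); print(round(env.read_time(),2),F(env.read_tool_pos()).round(4),(ff()-f0).round(2))
    if np.hypot(*(ff()-f0)[:2])>6: break
s=snap('top','top4'); s2=snap('scene','scene4')
a=cv2.imread('pics/top4.png')[180:300,230:430]; b=cv2.imread('pics/scene4.png')[180:330,260:460]
cv2.imwrite('pics/c4.png',np.vstack([cv2.resize(a,(520,312)),cv2.resize(b,(520,286))]))
```

```text
jar [0.0802 0.034  0.048 ]
14.66 [0.0205 0.0372 0.008 ] [-0.23 -0.68 -0.15]
15.47 [0.0402 0.037  0.008 ] [-0.82 -0.13  0.15]
16.38 [0.0702 0.0369 0.008 ] [ 1.02 -0.65  1.35]
17.4 [0.1051 0.0369 0.008 ] [0.   0.15 0.59]
```

View pics/c4.png

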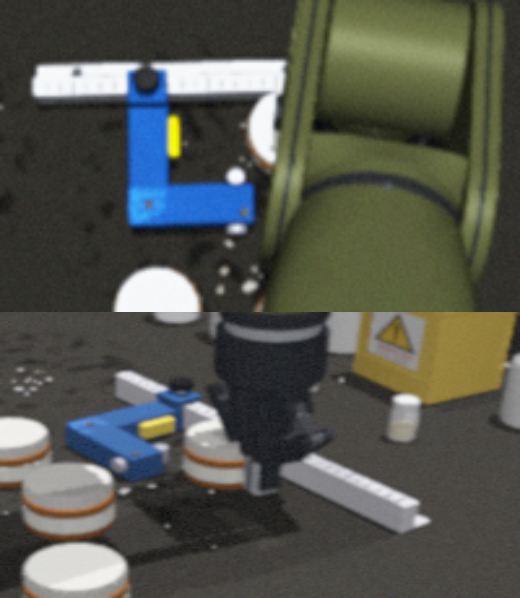

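The jar is still on the fence. Its left edge is at crop (247,130), which puts its centre at x ≈ 0.144, still ahead of the pin. Now fine steps.

```bash
cat > st.py <<'E'
from h import *
def run(x,xe,step,fd,lim,f0,yc=0.037):
    while x<xe-1e-6:
        x+=step; env.move_linear(W(x,yc,0.008),feed=fd); f=ff()-f0; p=F(env.read_tool_pos())
        print(round(env.read_time(),2),round(x,4),p.round(4),f.round(2))
        if np.hypot(f[0],f[1])>lim: print('LIM'); break
    return x
E
python3 - <<'E'
from st import *
f0=np.array([0.12,0.87,0.09])
x=run(0.105,0.123,0.003,0.03,6,f0)
x=run(x,0.152,0.001,0.02,14,f0)
E
```

```text
17.75 0.108 [0.108  0.0369 0.0081] [-0.36 -0.68  0.9 ]
18.0 0.111 [0.1112 0.037  0.008 ] [ 0.12 -0.19  0.72]
18.25 0.114 [0.1142 0.037  0.008 ] [-0.36 -0.79  0.94]
18.5 0.117 [0.1172 0.037  0.008 ] [-0.25 -0.53  0.73]
18.75 0.12 [0.1202 0.037  0.008 ] [-0.49 -1.58  1.06]
19.0 0.123 [0.1232 0.037  0.008 ] [-0.38 -0.05  1.99]
19.25 0.124 [0.124 0.037 0.008] [-1.75 -0.72  1.54]
19.5 0.125 [0.125 0.037 0.008] [-2.39 -0.61  1.02]
19.75 0.126 [0.1258 0.037  0.0081] [-2.92 -0.9   1.72]
20.0 0.127 [0.1265 0.0369 0.0083] [-5.85  1.1   3.32]
20.25 0.128 [0.1274 0.0368 0.0084] [-5.96 -0.68  2.98]
20.5 0.129 [0.1282 0.0368 0.0085] [-6.55  0.27  3.71]
20.75 0.13 [0.129  0.0367 0.0086] [-8.06  0.75  4.76]
21.0 0.131 [0.1298 0.0366 0.0088] [-8.12  1.59  5.01]
21.25 0.132 [0.1307 0.0365 0.0089] [-8.53  1.63  5.47]
21.5 0.133 [0.1315 0.0364 0.009 ] [-9.76  0.99  5.13]
21.75 0.134 [0.1324 0.0363 0.0091] [-9.16  1.51  6.44]
22.0 0.135 [0.1333 0.0362 0.0092] [-10.36   2.27   6.25]
22.25 0.136 [0.1343 0.0362 0.0092] [-9.7   1.36  7.85]
22.5 0.137 [0.1352 0.0361 0.0093] [-9.73  1.3   6.5 ]
22.75 0.138 [0.1362 0.0361 0.0094] [-11.07   1.9    7.18]
23.0 0.139 [0.1371 0.036  0.0094] [-11.51   1.43   6.64]
23.25 0.14 [0.1382 0.036  0.0094] [-10.95   2.5    6.86]
23.5 0.141 [0.1393 0.036  0.0094] [-10.27   0.8    6.63]
23.75 0.142 [0.1402 0.0359 0.0094] [-9.68  1.61  7.32]
24.0 0.143 [0.1415 0.0359 0.0093] [-8.3   0.99  5.85]
24.25 0.144 [0.1424 0.036  0.0093] [-9.55  1.    6.58]
24.5 0.145 [0.1435 0.0359 0.0093] [-8.9   0.6   5.71]
24.75 0.146 [0.1446 0.036  0.0092] [-8.4   0.25  5.81]
25.0 0.147 [0.1456 0.036  0.0092] [-8.63  0.92  5.46]
25.25 0.148 [0.1469 0.036  0.0091] [-8.32  1.01  5.63]
25.5 0.149 [0.1479 0.0361 0.009 ] [-7.51  0.37  5.05]
25.75 0.15 [0.1491 0.0361 0.0089] [-7.12  0.35  4.29]
26.0 0.151 [0.1502 0.0362 0.0088] [-6.03  0.42  3.62]
26.25 0.152 [0.1514 0.0363 0.0087] [-5.42  1.05  3.57]
```

The pin's resistance peaked at about 11.6 N and is now falling, so the jar's widest part is at the pin. I'll continue with a lower limit once the force has dropped.

Run:
```python
from st import *
f0=np.array([0.12,0.87,0.09])
x=run(0.152,0.157,0.001,0.02,9,f0)
x=run(x,0.172,0.001,0.02,7,f0)
print(x)
```

```text
26.5 0.153 [0.1526 0.0364 0.0086] [-4.83 -0.72  3.81]
26.75 0.154 [0.154  0.0367 0.0082] [-3.98 -0.97  3.26]
27.0 0.155 [0.1552 0.037  0.008 ] [-3.54 -1.55  1.35]
27.25 0.156 [0.1562 0.0371 0.0079] [-2.49 -0.17  2.27]
27.5 0.157 [0.1571 0.0371 0.0079] [-3.09 -0.19  2.03]
27.75 0.158 [0.158  0.0371 0.008 ] [-4.28  0.39  2.22]
28.0 0.159 [0.159  0.0371 0.0079] [-4.54  0.06  2.23]
28.25 0.16 [0.1601 0.0371 0.008 ] [-4.21  0.48  2.63]
28.5 0.161 [0.1611 0.0371 0.008 ] [-4.22  0.3   2.75]
28.75 0.162 [0.162 0.037 0.008] [-5.09  0.23  2.49]
29.0 0.163 [0.163  0.0371 0.008 ] [-5.42  0.05  2.24]
29.25 0.164 [0.1636 0.037  0.0081] [-6.44  1.13  2.18]
29.5 0.165 [0.1639 0.037  0.0083] [-8.5   2.06  4.27]
LIM
0.165
```

The feel matches the description: pad contact near 0.157, then after about 6 mm a solid stop at 0.1635, where the tool stopped advancing. I'll press a touch more, hold, back off and look.

Run:
```python
from st import *
f0=np.array([0.12,0.87,0.09])
x=run(0.165,0.166,0.0005,0.02,13,f0)
env.wait(0.4); print((ff()-f0).round(2),F(env.read_tool_pos()).round(4))
for xb in (0.1645,0.163,0.161,0.157): 
    env.move_linear(W(xb,0.037,0.008),feed=0.01); print(F(env.read_tool_pos()).round(4),(ff()-f0).round(2))
env.move_linear(W(0.10,0.037,0.008),feed=0.1)
env.move_linear(W(0.03,0.037,0.10),feed=0.15)
env.wait(0.3); print(env.read_time())
s=snap('top','top5'); s2=snap('scene','scene5')
a=cv2.imread('pics/top5.png')[180:300,230:430]; b=cv2.imread('pics/scene5.png')[180:330,260:460]
cv2.imwrite('pics/c5.png',np.vstack([cv2.resize(a,(520,312)),cv2.resize(b,(520,286))]))
```

```text
29.75 0.1655 [0.1641 0.0369 0.0084] [-9.59  1.13  4.38]
30.0 0.166 [0.1642 0.0369 0.0085] [-11.88   1.44   5.05]
[-11.6    2.4    5.51] [0.1642 0.0369 0.0085]
[0.1638 0.0369 0.0083] [-7.23  1.23  3.91]
[0.1632 0.037  0.0079] [-2.68  1.35  2.35]
[0.1613 0.0372 0.0077] [ 0.24 -0.55 -0.36]
[0.1569 0.037  0.008 ] [ 0.44 -1.07 -0.3 ]
33.8333
```

View pics/c5.png

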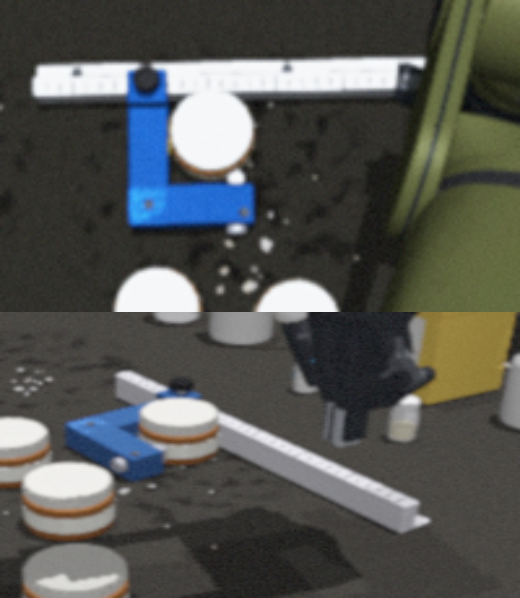

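The jar is in the nest, with its cap at crop (211,131), i.e. top px (311,230). The yellow pad can't be seen and the fingers are clear. Now I'll measure the gap.

Run:
```python
from h import *
s=dict(np.load('top5.npz')); hsv=cv2.cvtColor(s['frame'],cv2.COLOR_RGB2HSV)
m=((hsv[...,1]<40)&(hsv[...,2]>170)).astype(np.uint8); m[:217]=0; m[:,:285]=0; m[:,332:]=0; m[247:]=0
c=max(cv2.findContours(m,cv2.RETR_EXTERNAL,cv2.CHAIN_APPROX_NONE)[0],key=cv2.contourArea)[:,0]
c=c[(c[:,1]>218)]; 
A=np.c_[c,np.ones(len(c))]; q=np.linalg.lstsq(A,(c**2).sum(1),rcond=None)[0]; u,v=q[:2]/2; print('circle',u,v,np.sqrt(q[2]+u*u+v*v))
print('jar',F(ray(s,u,v,0.048)).round(4),'block face',F(ray(s,294.4,235,0.028)).round(4))
C=cloud(s); print('cap z',np.median(C[225:236,305:317,2]), [np.median(C[a:b,c:d,2]).round(4) for a,b,c,d in((222,227,305,317),(234,239,305,317),(225,236,300,304),(225,236,318,322))])
def big(a,r): y0,y1,x0,x1=r; return cv2.resize(cv2.imread(a)[y0:y1,x0:x1],(600,290),interpolation=cv2.INTER_CUBIC)
cv2.imwrite('pics/c6.png',np.vstack([big('pics/top5.png',(205,263,260,380)),big('pics/scene5.png',(205,263,280,400))]))
```

```text
circle 310.9247503372458 229.26351442082483 15.283126922824875
jar [0.2089 0.0316 0.048 ] block face [0.2409 0.0385 0.028 ]
cap z 0.047600649790265015 [np.float64(0.0474), np.float64(0.0478), np.float64(0.0474), np.float64(0.0477)]
```

View pics/c6.png

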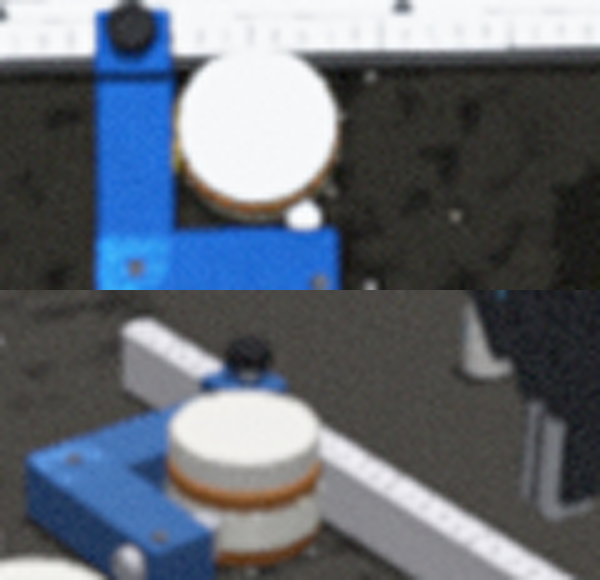

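The measured centre is x = 0.209, y = 0.0316, about 0.7 mm from flush at the block face, and the cap is level. A thin yellow sliver is visible at the upper crop's (177,150), so I'll check by touch whether the jar sprang back when I let go.

Run:
```python
from st import *
s=dict(np.load('top5.npz')); h0=dict(np.load('top0.npz'))
for q in (h0,s): print(q['frame'][233,291:302].tolist())
env.move_linear(W(0.10,0.037,0.008),feed=0.2)
env.move_linear(W(0.155,0.037,0.008),feed=0.1)
env.wait(0.1); g=lambda n=10:(np.mean([(env.wait(0.02),ff())[1] for _ in range(n)],0))
f0=g()
for x in np.arange(0.157,0.1651,0.0005):
    env.move_linear(W(x,0.037,0.008),feed=0.02); f=g(6)-f0; print(round(env.read_time(),2),x.round(4),F(env.read_tool_pos())[0].round(4),f.round(2))
    if f[0]<-8: break
```

```text
[[36, 111, 215], [32, 109, 215], [61, 115, 199], [156, 174, 151], [232, 235, 62], [247, 248, 12], [247, 247, 0], [219, 216, 0], [112, 106, 28], [49, 52, 46], [53, 52, 47]]
[[35, 111, 217], [34, 111, 215], [51, 106, 199], [106, 119, 153], [170, 158, 128], [221, 213, 207], [245, 246, 249], [247, 248, 250], [246, 247, 249], [245, 246, 248], [246, 247, 248]]
35.98 0.157 0.157 [ 0.09 -0.15  0.39]
36.33 0.1575 0.1575 [ 0.27 -0.16  0.02]
36.67 0.158 0.158 [-0.15 -0.36  0.43]
37.02 0.1585 0.1585 [ 0.04 -0.31  0.13]
37.38 0.159 0.159 [-0.09 -0.06 -0.27]
37.73 0.1595 0.1595 [ 0.14 -0.12  0.06]
38.08 0.16 0.16 [-0.19 -0.38  0.33]
38.42 0.1605 0.1605 [-0.02 -0.23  0.19]
38.77 0.161 0.161 [ 0.12 -0.04 -0.15]
39.12 0.1615 0.1615 [-0.13  0.09  0.14]
39.48 0.162 0.162 [-0.   -0.09  0.34]
39.83 0.1625 0.1625 [-0.25 -0.06  0.51]
40.17 0.163 0.1629 [-1.    0.13  0.56]
40.52 0.1635 0.1633 [-2.67  0.06  1.41]
40.88 0.164 0.1637 [-5.02  0.3   2.14]
41.23 0.1645 0.1639 [-6.47  0.67  3.16]
41.58 0.165 0.164 [-7.82  1.39  3.61]
```

The fingers touch again at 0.1628 and meet the hard stop at 0.164, so the pin holds the jar within about 1 mm of flush. I'll back off, compare the bystanders and hand in.

Run:
```python
from h import *
for xb in (0.1635,0.162,0.157): env.move_linear(W(xb,0.037,0.008),feed=0.01)
env.move_linear(W(0.10,0.037,0.008),feed=0.1); env.move_linear(W(0.03,0.037,0.10),feed=0.15); env.wait(0.3)
s=snap('top','top7'); a=dict(np.load('top5.npz'))['frame'].astype(int); z=dict(np.load('top0.npz'))['frame'].astype(int); b=s['frame'].astype(int)
print('nest change vs before',abs(a-b)[210:250,285:335].mean(),'dish',abs(z-b)[330:368,190:228].mean(),'vials',abs(z-b)[132:160,275:300].mean(),abs(z-b)[138:162,342:364].mean())
print(env.read_time()); env.job_done()
```

```text
nest change vs before 1.9155 dish 2.6747460757156047 vials 3.1157142857142857 2.725378787878788
44.8083
the job is handed in; nothing more can be done
```

The jar is home in the blue nest against the fence, held by the pin, and I handed the job in at 44.8 s of the 72 s allowed. No verdict is reported, so this rests on my own checks below.

**What I did:** I picked the farthest of the four look-alike jars (0.524 m from the base). With shut fingers held low, I pushed it straight across until it touched the fence. I then went round behind it and slid it along with a slight 8° push towards the fence. The pin's resistance peaked at about 11.6 N, then it slipped past. The pad followed, then the solid stop, where I pressed at about 12 N, the highest reading of the job, and held for 0.4 s.

**Last checks:**
- **Position:** the camera put the jar centre at x = 209 mm, y = 31.6 mm in the fence frame, with the cap level. That is about 0.7 mm from the end block.
- **Pad:** a thin yellow sliver showed in the top view, so I checked by touch. The fingers met the jar again within about 1 mm of the solid stop, so the pad should be in by about 5 mm of its 6 mm. I could not read the pad or pin joints directly.
- **Bystanders:** the dish and both vials look unchanged from the first picture, apart from camera noise.

No check failed. The automatic cap finder could not detect the jar while it touched the white fence, so on the way I read its position by eye from crops. The final one came from a circle fit.

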